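Gauge-pin check of a sprung telescoping rod

ROBOT

A 7-joint arm with a two-finger parallel gripper is mounted at the origin on a cart in front of the work surface, level with it; the furniture and walls round the work are solid. World frame = base frame: x ahead of the robot, y to its left, z up, the work surface at z = 0. Lengths are in m, angles in rad, forces in N, time in s.
With the tool pointing down it reaches from about 0.4 to 0.875 m from the base axis. Payload 6.5 kg.
Tool frame: the origin (TCP) lies midway between the tips of the shut fingers; the grasp point (between the pads) lies 19 mm behind it; z points along the fingers, y is the line along which they close (so a half turn about z gives the same grasp; the last joint's range is limited). The gripper opens to 88 mm and grips with 3 to 60 N. Pads are 18 mm wide; open, the fingers measure 123 mm over their backs; the gripper's body (75 mm by 187 mm) begins 45 mm behind the grasp point.
Start: joints at [1.183, 0.536, -0.004, 1.538, 0.003, 1.067, -0.071], TCP at [0.206, -0.617, 0.2] pointing down, gripper open.
Joint ranges: [-2.7, 2.7], [-0.37, 2.16], [-1.27, 1.26], [0.24, 2.4], [-1.31, 4.45], [0.19, 1.91], [-2.76, 2.76]. Speed limits (rad/s): [2.39, 2.39, 3.14, 3.14, 3.14, 3.14, 3.14].

INTERFACE

Orientations are given as [roll, pitch, yaw] about the fixed x, y, z axes, in that order (R = Rz(yaw) Ry(pitch) Rx(roll)).
In Python, from plant import arm, viewer, workorder, nets gives the robot as it stands.
- The arm moves only by the tool jog_arm, never from a script. Its argument "rows" is a list of rows, each a list of 7 numbers: the shift along the tool's x, y, z in m, then the turn, a rotation vector about the tool's x, y, z in units of 6 degrees (1.0 is 6 degrees), then the finger opening in m, from 0 to 0.0881. A call has exactly 8 rows; each row shifts and turns the commanded pose from where the row before left it, along the tool's axes as they then stand; what a row does not reach is not made up. A row lasts 1/12 s, in which the tool goes at most 41.7 mm and 7.16 degrees, less where a joint would pass 70% of its speed; a pose out of reach is approached as far as the arm can. A call is refused whole if a number of a shift passes 0.0417 or a number of a turn 1, either way. A call with a gripper value outside its range is refused whole. The fingers move at their own pace and stop on an object; "force" is the grip in N (left out, the last holds). Time passes only in rows, so rows that do not move let the fingers close, or fill a call up. It gives the time, the measured TCP pose, the force, the opening and the grip force at its end, in the units of the state.
- arm.get_obs(): the state, without advancing time (a new reading comes with each control period).
- viewer.grab_frame(name): name is "side" or "top" or "wrist"; returns a dict with "image" (480x640x3 uint8, red, green, blue), "vfov" (degrees; the focal length in pixels is half the picture's height over the tangent of half this angle, whatever the lens; pixels are square), "cx", "cy" (the principal point, pixels), "R" (3x3) and "t" (3): a world point X has camera coordinates R X + t. Camera axes: x right, y down, z forward; pixel columns grow to the right and rows downward; lengths in m; the calibration is good to about 2 mm. A picture is of the moment at which its call begins. There is no depth.
- workorder.finish_job(): hands the job in; it is judged then, once.
Trained networks look in a picture, given as the dict that the camera call returned (one of the last four; its "shot" number tells which), for a name from the list of things; names that differ only in an ending like _2 or _b are one class to them, and where a whole thing is asked for, a point or a joint stands for the part that bears it (a point fixed in the world has none). Each returns a list of dicts, best first, with "confidence" (0 to 1); they miss things now and then, are a little off and sometimes report something else, mostly with a low value. They report only what shows in the picture. A call takes as long as a camera call.
- nets.cut_out(thing, picture): "pixels" (480x640 bool, what is visible of it) and "uv" ([column, row] in pixels, amid what is visible of it).
- nets.spot_point(thing, picture): "uv" ([column, row] in pixels: a listed point, or the origin of a listed thing).
The state is a dict: "time": time; "qpos": joint angles; "joint_velocities": joint speeds; "tau": joint torques, N m; "position": TCP position; "tcp_rot": TCP orientation; "wrist_force": force on the tool from outside, world axes, zero at the start; "torque": the same for the moment, N m; "width": opening from 0.0 (shut) to 1.0 (fully open); "grasp_force": force on a finger pad.
Only numpy, scipy, OpenCV 4.12 (cv2) and the standard library are available. Lean on these libraries where they do the work, as an engineer would, in place of code of your own. Each camera call takes 0.05 s, during which the arm holds its last target. There are 200 camera calls.

TASK

Take the longer of the two steel gauge pins out of the pin block and push it down into the narrow tube on the test stand until it sits fully on the tube's floor, and let it go. Then grip the black knob of the sprung telescoping rod on the same stand and draw the rod up, without running it against its upper end stop, until the top face of the rod's disc is level with the top of the pin, and hold it there: the program finishes while the gripper is still holding the knob at that length. Leave the shorter pin and everything else on the bench alone.

Things in the scene. Friction and masses are not known exactly. Their poses are not given: they have to be found in the camera images.
- stand: Fixed grey test stand, base 70 x 140 x 30 mm (origin: centre of its underside). On its long axis (local y) stand, 76 mm apart, the sprung rod in its dark upright barrel (27 mm across at most, top at z 106 mm) at local y -38 mm, and the gauge tube at local y +38 mm. It stands between the tall case and a shelf (x above 0.70, 385 mm high): a wide gripper has room with its long side along world y.
- pull_rod (a joint): Extension of the sprung rod in m: 0 when retracted (where its spring keeps it), grows as it is drawn straight up out of the barrel; upper end stop at 0.095. It pulls back with 4 N at 0 plus 80 N per m (about 9 N at 0.06) and snaps back when let go. It does not turn. Disc and pin are level somewhere between 0.045 and 0.075.
- disc_top (a point): Centre of the top face of the steel disc on the rod (26 mm across, 5 mm thick), the rod's length mark; 120 mm above the bench when retracted, 30 mm below the lower end of the knob.
- knob_mid (a point): Middle of the round black knob on top of the rod, where to grip it: upright cylinder, 18 mm across and 32 mm tall, 46 mm above disc_top, 166 mm above the bench when retracted.
- gauge_tube: Fixed upright aluminium tube on the stand, open at the top, 20 mm across outside, widening to 29 mm at the mouth; its bore is 11 mm, 45 mm deep, with a funnel-shaped mouth about 20 mm across at the rim. Its height on the stand differs each time by up to 20 mm. Origin on its axis, 85 mm below the rim.
- tube_mouth (a point): Centre of the tube's mouth, at the height of its rim.
- tube_floor (a point): Centre of the tube's inner floor, 45 mm below the rim, on which the pin's foot must rest.
- pin_block: Fixed wooden block 50 x 110 x 35 mm, origin at the centre of its underside, with two upright holes (10 mm across, 28 mm deep) in a row along local y at -36 and +36 mm, in which the two pins stand; which pin stands in which hole differs. A 370 mm tall computer case stands on its left (y above about -0.28, x 0.2 to 0.49): a wide gripper has room with its long side along world x here.
- long_pin: The longer steel gauge pin, 130 mm long overall, loose, 50 g: shaft 8 mm across with a chamfered foot, and on top a round knurled head 13 mm across and 32 mm tall, where to grip it. Origin at the centre of its foot, z along the pin to the head. It stands upright in the block, foot 7 mm above the bench, top at 137 mm.
- long_pin_top (a point): Centre of the flat top of the longer pin, 130 mm above its foot.
- short_pin: The shorter gauge pin, 100 mm long, otherwise the same; stands in the block with its top at 107 mm. It stays there.
- multimeter: Bystander: handheld orange and black meter lying flat, about 142 x 76 x 47 mm.
- tape_roll: Bystander: small roll of black tape lying flat, 58 mm across, 19 mm high.
- solder_reel: Bystander: reel of solder wire, 58 x 82 x 36 mm.

How it is judged:
By the outcome, as a careful person would: the job done as asked, in the order asked, and still so for the second after the job is handed in, while the arm keeps its last pose, push and grip.
It also fails if it takes over 59 s, if anything falls off the work surface, if the arm or the gripper's body presses on something with over 40 N, if the wrist force passes 120 N, or if a joint passes its speed limit or range.

## Working session

There is one attempt and no reset: what is moved stays moved. The work goes in short steps, Python scripts to look and compute and a tool call to move; the robot and the scene stay as the last step left them, time stands still between calls to the robot, and variables do not carry over. Pictures are saved under pics/ and viewed, at most 10 in all, crops included, and the job is handed in when it is done.

Besides the shell and the picture viewer there is one more tool, called after "Call:" in YAML: its name, and indented under it one key for each argument. jog_arm: Moves the arm, as the interface text tells. Its arguments: {"type":"object","properties":{"rows":{"type":"array"},"force":{"type":"number"}},"required":["rows"]}

```bash
mkdir -p pics; ls
cat > h.py <<'E'
import numpy as np, cv2
from plant import arm, viewer, workorder, nets
def ray(p,uv):
    f=240/np.tan(np.radians(p["vfov"])/2); R=np.array(p["R"]);t=np.array(p["t"])
    d=R.T@np.array([(uv[0]-p["cx"])/f,(uv[1]-p["cy"])/f,1]); return -R.T@t,d/np.linalg.norm(d)
def atz(p,uv,z):
    o,d=ray(p,uv); return o+d*(z-o[2])/d[2]
def tri(rs):
    A=0;b=0
    for o,d in rs:
        P=np.eye(3)-np.outer(d,d);A=A+P;b=b+P@o
    X=np.linalg.solve(A,b); return X,[round(1e3*np.linalg.norm((np.eye(3)-np.outer(d,d))@(X-o)),1) for o,d in rs]
def proj(p,X):
    f=240/np.tan(np.radians(p["vfov"])/2); c=np.array(p["R"])@X+np.array(p["t"]); return [p["cx"]+f*c[0]/c[2],p["cy"]+f*c[1]/c[2]]
def save(p,n): cv2.imwrite(f"pics/{n}.png",cv2.cvtColor(p["image"],cv2.COLOR_RGB2BGR))
E
cat > m1.py <<'E'
from h import *
np.set_printoptions(precision=4,suppress=True)
P={n:viewer.grab_frame(n) for n in("side","top","wrist")}
for n,p in P.items():
    save(p,n+"1"); o,d=ray(p,(320,240)); print(n,o,d,p["vfov"])
for th in("long_pin_top","short_pin","long_pin","disc_top","knob_mid","tube_mouth","pin_block","stand"):
    rs=[]
    for n,p in P.items():
        r=nets.spot_point(th,p)
        if r: print(th,n,np.round(r[0]["uv"],1),round(r[0]["confidence"],2))
        if r and r[0]["confidence"]>.4: rs.append(ray(p,r[0]["uv"]))
    if len(rs)>1: print("  ->",*tri(rs))
s=arm.get_obs();print(s)
E
python3 m1.py
```

```text
pics
side [ 0.555  -1.4142  0.5313] [-0.0339  0.9279 -0.3714] 43.5730170723388
top [ 0.4211 -0.3688  0.9743] [ 0.1081  0.0066 -0.9941] 56.55556837896816
wrist [ 0.2685 -0.5957  0.3834] [-0.2389 -0.0753 -0.9681] 68.92701476054044
long_pin_top side [290.7 218.4] 0.72
long_pin_top top [300.6 270.4] 0.55
  -> [ 0.4569 -0.3259  0.1391] [np.float64(1.4), np.float64(1.4)]
short_pin side [348.8 294.7] 0.68
short_pin top [336.7 281.5] 0.48
  -> [ 0.5044 -0.3974  0.0138] [np.float64(69.0), np.float64(69.0)]
long_pin top [303.5 271.6] 0.36
disc_top side [331.8 240.9] 0.89
disc_top top [325.2 227. ] 0.57
  -> [ 0.5395 -0.3737  0.1137] [np.float64(0.5), np.float64(0.5)]
knob_mid side [336.7 213.1] 0.52
knob_mid top [327.5 223.8] 0.55
  -> [ 0.5427 -0.3774  0.1693] [np.float64(4.5), np.float64(4.5)]
tube_mouth side [370.3 244.4] 0.54
tube_mouth top [309.6 193.1] 0.55
  -> [ 0.612  -0.3438  0.0962] [np.float64(0.6), np.float64(0.6)]
pin_block side [287.3 292.9] 0.77
pin_block top [319.2 276.6] 0.72
  -> [ 0.4501 -0.3588 -0.0051] [np.float64(3.0), np.float64(3.0)]
stand side [347.1 293. ] 0.57
stand top [319.1 221.7] 0.59
  -> [ 0.5692 -0.361  -0.0007] [np.float64(1.4), np.float64(1.4)]
{'time': 1.35, 'qpos': array([ 1.1828,  0.5364, -0.0044,  1.5379,  0.0026,  1.0673, -0.0712]), 'joint_velocities': array([ 0.    ,  0.0008,  0.0012,  0.0004,  0.0003,  0.0006, -0.0003]), 'tau': array([ -0.0003, -57.0889,   0.99  , -25.1913,  -0.0563,   0.0111,
         0.    ]), 'position': array([ 0.2056, -0.6166,  0.2004]), 'tcp_rot': array([-3.1415,  0.    ,  0.3219]), 'wrist_force': array([ 0.4513,  0.0565, -0.9636]), 'torque': array([-0.0989, -0.0279,  0.0137]), 'grasp_force': 0.0, 'width': 1.0022719467890615}
```

View pics/side1.png

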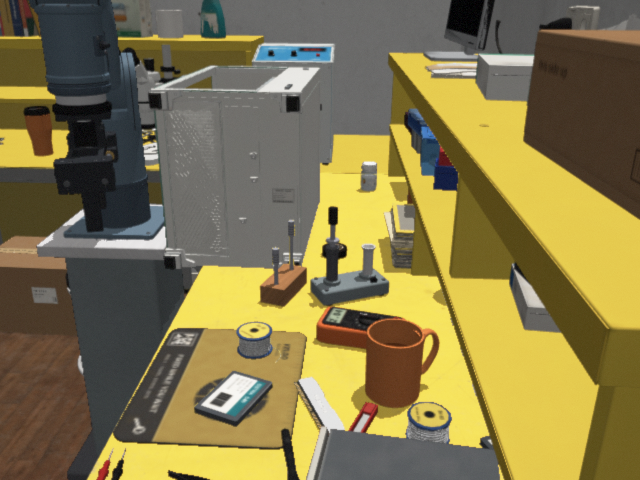

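View pics/top1.png

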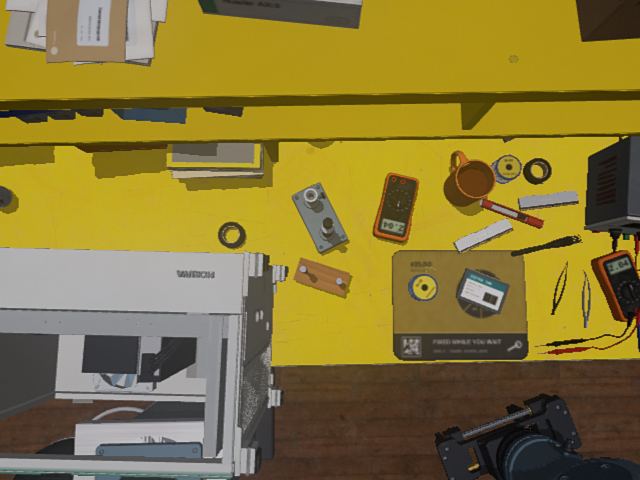

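```bash
cat > m2.py <<'E'
from h import *
np.set_printoptions(precision=4,suppress=True)
S=viewer.grab_frame("side");T=viewer.grab_frame("top")
print("case foot top",*tri([ray(S,(293,102)),ray(T,(283,272))]))
print("case top edge",atz(T,(270,253),.37),atz(T,(245,300),.37),"foot end",atz(T,(288,272),.35))
for th in("long_pin","pull_rod","gauge_tube","short_pin"):
    for n,p in(("side",S),("top",T)):
        for r in nets.cut_out(th,p)[:2]:
            ys,xs=np.nonzero(r["pixels"]);print(th,n,round(r["confidence"],2),np.round(r["uv"],1),"u",xs.min(),xs.max(),"v",ys.min(),ys.max(),"top row u",xs[ys<=ys.min()+1].mean())
cr=cv2.resize(S["image"][180:320,230:420],None,fx=4,fy=4,interpolation=cv2.INTER_CUBIC)
cv2.imwrite("pics/crop1.png",cr[...,::-1])
cr=cv2.resize(T["image"][160:310,220:400],None,fx=4,fy=4,interpolation=cv2.INTER_CUBIC)
cv2.imwrite("pics/crop2.png",cr[...,::-1])
E
python3 m2.py
```

```text
case foot top [ 0.4539 -0.3122  0.3583] [np.float64(9.2), np.float64(9.2)]
case top edge [ 0.4704 -0.2967  0.37  ] [ 0.4078 -0.2628  0.37  ] foot end [ 0.4449 -0.3192  0.35  ]
long_pin side 0.54 [292.4 237.2] u 288 294 v 220 268 top row u 290.5
long_pin top 0.59 [300.5 270.4] u 299 307 v 266 272 top row u 302.7692307692308
pull_rod side 0.61 [332.1 226.2] u 326 339 v 206 246 top row u 332.5
pull_rod top 0.69 [328.3 228.9] u 321 334 v 217 233 top row u 328.0
gauge_tube side 0.8 [365.8 255. ] u 361 375 v 243 274 top row u 367.8235294117647
gauge_tube top 0.66 [303.2 270.1] u 300 307 v 266 272 top row u 303.0
gauge_tube top 0.61 [310.8 190.4] u 305 317 v 189 204 top row u 311.0
short_pin side 0.64 [275.4 261.4] u 271 279 v 247 284 top row u 275.0
short_pin side 0.31 [368.  256.2] u 361 375 v 243 275 top row u 367.5
```

View pics/crop2.png

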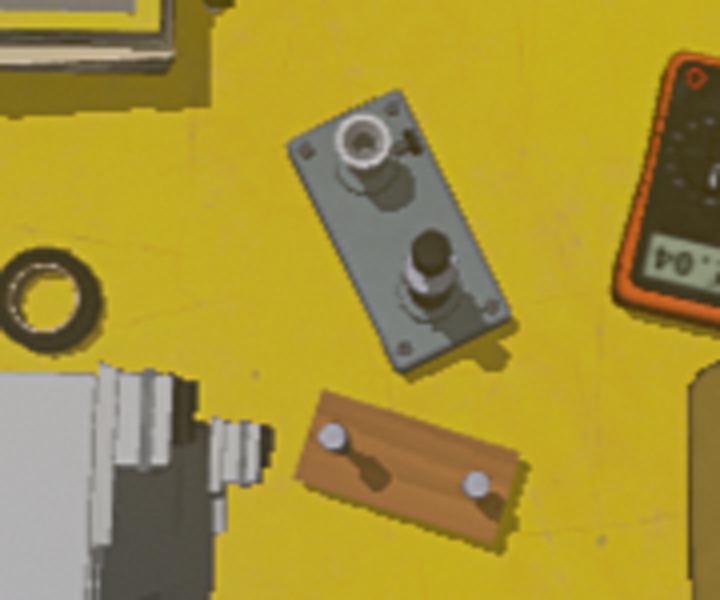

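View pics/crop1.png

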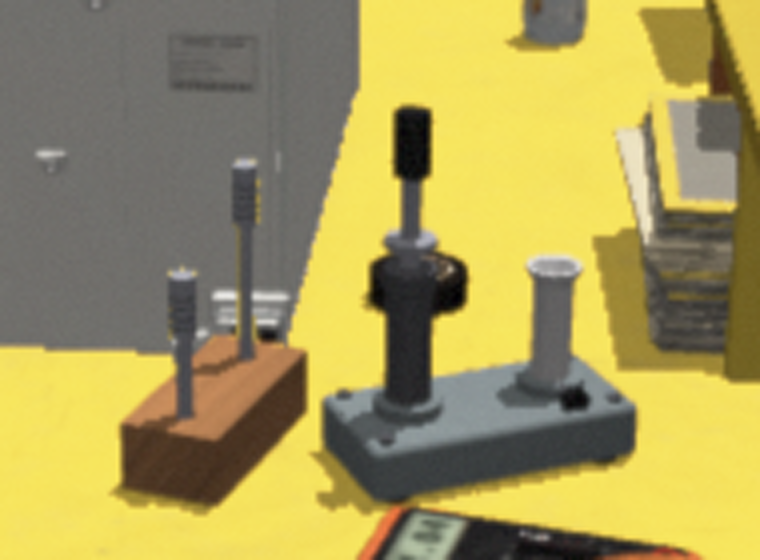

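The longer pin is the one next to the case: its top is at px (303, 269) in the top view and (291, 220) in the side view. The tube mouth is at top px (310, 194), the knob at top px (327, 222). The measured heights, 0.139 for the pin top and 0.114 for the disc, agree with the given sizes, so I start moving, with the wrist camera turned away from the case.

Call:
jog_arm:
  rows:
    - [0,0,-0.006,0,0,1,0.088]
    - [0,0,-0.006,0,0,1,0.088]
    - [0,0,-0.006,0,0,1,0.088]
    - [0,0,-0.006,0,0,1,0.088]
    - [0,0,-0.006,0,0,1,0.088]
    - [0,0,-0.006,0,0,1,0.088]
    - [0,0,-0.006,0,0,1,0.088]
    - [0,0,-0.006,0,0,1,0.088]

```text
time: 2.52
position: [0.2056, -0.6166, 0.2487]
tcp_rot: [-3.142, -0.0, -0.521]
wrist_force: [0.1, -0.3, 0.3]
width: 1.0
grasp_force: 0.0
```

Call:
jog_arm:
  rows:
    - [0,0,0,0,0,1,0.088]
    - [0,0,0,0,0,1,0.088]
    - [0,0,0,0,0,1,0.088]
    - [0,0,0,0,0,1,0.088]
    - [0,0,0,0,0,1,0.088]
    - [0,0,0,0,0,1,0.088]
    - [0,0,0,0,0,1,0.088]
    - [0,0,0,0,0,1,0.088]

```text
time: 3.18
position: [0.2057, -0.6166, 0.2484]
tcp_rot: [-3.142, 0.0, -1.359]
wrist_force: [0.1, -0.1, -0.2]
width: 0.998
grasp_force: 0.0
```

Call:
jog_arm:
  rows:
    - [0,0,0,0,0,0.7,0.088]
    - [-0.025,-0.029,0,0,0,0,0.088]
    - [-0.025,-0.029,0,0,0,0,0.088]
    - [-0.025,-0.029,0,0,0,0,0.088]
    - [-0.025,-0.029,0,0,0,0,0.088]
    - [-0.025,-0.029,0,0,0,0,0.088]
    - [-0.025,-0.029,0,0,0,0,0.088]
    - [-0.025,-0.029,0,0,0,0,0.088]

```text
time: 3.85
position: [0.3825, -0.4127, 0.2487]
tcp_rot: [-3.141, -0.0, -1.427]
wrist_force: [0.7, 0.2, -0.0]
width: 0.996
grasp_force: 0.0
```

Call:
jog_arm:
  rows:
    - [0,0,0,0,-1,0,0.088]
    - [-0.02,-0.029,0,0,0,0,0.088]
    - [-0.02,-0.029,0,0,0,0,0.088]
    - [-0.02,-0.028,0,0,0,0,0.088]
    - [0,0,0,0,0,0,0.088]
    - [0,0,0,0,0,0,0.088]
    - [0,0,0,0,0,0,0.088]
    - [0,0,0,0,0,0,0.088]

```text
time: 4.52
position: [0.4568, -0.3442, 0.2547]
tcp_rot: [3.141, 0.104, -1.429]
wrist_force: [-0.2, -0.2, -0.3]
width: 0.999
grasp_force: 0.0
```

```bash
cat > m3.py <<'E'
from h import *
np.set_printoptions(precision=4,suppress=True)
S=viewer.grab_frame("side");T=viewer.grab_frame("top");W=viewer.grab_frame("wrist")
for th in("long_pin_top","knob_mid","tube_mouth"):
    rs=[]
    for n,p in(("side",S),("top",T),("wrist",W)):
        r=nets.spot_point(th,p)
        if r:
            print(th,n,np.round(r[0]["uv"],1),round(r[0]["confidence"],2))
            z={"long_pin_top":.137,"knob_mid":.166,"tube_mouth":.096}[th]
            if n!="side": print("   atz",atz(p,r[0]["uv"],z))
            if r[0]["confidence"]>.3: rs.append(ray(p,r[0]["uv"]))
    if len(rs)>1: print("  ->",*tri(rs))
s=arm.get_obs();print(s["time"],s["position"],s["tcp_rot"],s["qpos"],s["wrist_force"])
save(W,"w3");save(S,"s3")
E
python3 m3.py
```

```text
long_pin_top side [287.2 221.9] 0.66
long_pin_top wrist [314.4 226.7] 0.81
   atz [ 0.4614 -0.3302  0.137 ]
  -> [ 0.4565 -0.3294  0.1333] [np.float64(4.8), np.float64(4.8)]
knob_mid side [335.1 214.2] 0.54
knob_mid wrist [215.7 162. ] 0.89
   atz [ 0.5419 -0.3797  0.166 ]
  -> [ 0.5428 -0.3799  0.1682] [np.float64(1.5), np.float64(1.5)]
tube_mouth side [368.9 246.7] 0.78
tube_mouth wrist [163.1 177.9] 0.66
   atz [ 0.6104 -0.3447  0.096 ]
  -> [ 0.611 -0.344  0.092] [np.float64(1.0), np.float64(1.0)]
5.1167 [ 0.458  -0.343   0.2547] [-3.1416  0.1047 -1.427 ] [ 0.4083  0.4063  0.2762  1.6335 -0.1934  1.1988 -2.2527] [-0.1484  0.6353 -0.4224]
```

View pics/w3.png

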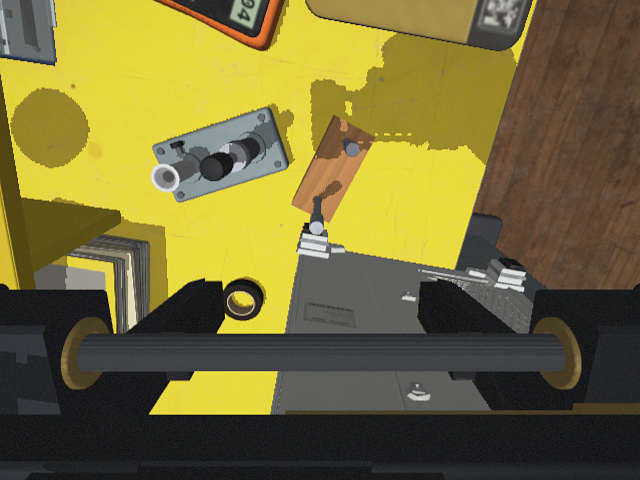

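Between the open fingers the wrist view looks down at the block: the long pin's head is at px (316, 227), just in front of the case's foot, and the knob is at (215, 163). The pin estimate is consistent at about (0.459, -0.328), so I descend along the tool axis.

Call:
jog_arm:
  rows:
    - [-0.001,-0.003,0.018,0,0,0,0.088]
    - [0,0,0.018,0,0,0,0.088]
    - [0,0,0.018,0,0,0,0.088]
    - [0,0,0.018,0,0,0,0.088]
    - [0,0,0.018,0,0,0,0.088]
    - [0,0,0.014,0,0,0,0.088]
    - [0,0,0,0,0,0,0.088]
    - [0,0,0,0,0,0,0.088]

```text
time: 5.78
position: [0.459, -0.3306, 0.1511]
tcp_rot: [3.141, 0.105, -1.427]
wrist_force: [0.7, 0.7, 0.6]
width: 0.997
grasp_force: 0.0
```

```bash
cat > m4.py <<'E'
from h import *
np.set_printoptions(precision=4,suppress=True)
S=viewer.grab_frame("side");W=viewer.grab_frame("wrist")
for n,p in(("side",S),("wrist",W)):
    r=nets.spot_point("long_pin_top",p)
    if r: print(n,np.round(r[0]["uv"],1),round(r[0]["confidence"],2),atz(p,r[0]["uv"],.137))
s=arm.get_obs();print(s["time"],s["position"],s["tcp_rot"],s["wrist_force"])
print("tcp proj",proj(S,s["position"]),proj(W,s["position"]))
a=cv2.resize(S["image"][150:290,200:380],None,fx=3,fy=3)[:420,:540];b=cv2.resize(W["image"],(400,300))
o=np.zeros((420,800,3),np.uint8);o[:,:400]=a[:,60:460];o[:300,400:]=b
cv2.imwrite("pics/m4.png",o[...,::-1])
E
python3 m4.py
```

```text
side [289.4 218.6] 0.56 [ 0.4553 -0.3212  0.137 ]
wrist [321.5 262.5] 0.84 [ 0.4596 -0.3297  0.137 ]
5.9833 [ 0.4599 -0.3314  0.1525] [-3.1401  0.1033 -1.427 ] [-0.3143 -0.1847  0.0284]
tcp proj [np.float64(291.2696870006034), np.float64(212.8331139011247)] [np.float64(321.41980578055114), np.float64(271.0742148090329)]
```

View pics/m4.png

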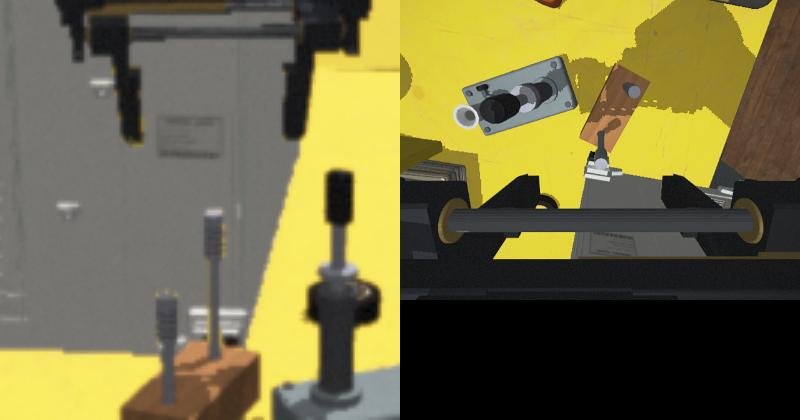

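The pin head is centred between the fingers (side crop (213, 215), wrist crop (601, 140)), and the knob is clear of the right finger. I go down and grip.

Call:
jog_arm:
  rows:
    - [0,0,0.015,0,0,0,0.088]
    - [0,0,0.015,0,0,0,0.088]
    - [0,0,0.01,0,0,0,0.088]
    - [0,0,0.006,0,0,0,0.088]
    - [0,0,0,0,0,0,0.088]
    - [0,0,0,0,0,0,0.04]
    - [0,0,0,0,0,0,0.03]
    - [0,0,0,0,0,0,0.03]
  force: 20

```text
time: 6.65
position: [0.459, -0.3265, 0.1064]
tcp_rot: [-3.141, 0.104, -1.427]
wrist_force: [0.2, -0.3, 0.9]
width: 0.794
grasp_force: 0.0
```

Call:
jog_arm:
  rows:
    - [0,0,0,0,0,0,0.02]
    - [0,0,0,0,0,0,0.015]
    - [0,0,0,0,0,0,0.008]
    - [0,0,0,0,0,0,0.005]
    - [0,0,0,0,0,0,0.005]
    - [0,0,0,0,0,0,0.005]
    - [0,0,0,0,0,0,0.005]
    - [0,0,0,0,0,0,0.005]
  force: 20

```text
time: 7.32
position: [0.4585, -0.3261, 0.1056]
tcp_rot: [3.142, 0.105, -1.427]
wrist_force: [-0.2, 0.7, 0.9]
width: 0.183
grasp_force: 0.0
```

Call:
jog_arm:
  rows:
    - [0,0,0,0,0,0,0.005]
    - [0,0,0,0,0,0,0.005]
    - [0,0,0,0,0,0,0.005]
    - [0,0,0,0,0,0,0.005]
    - [0,0,0,0,0,0,0.005]
    - [0,0,0,0,0,0,0.005]
    - [0,0,0,0,0,0,0.005]
    - [0,0,0,0,0,0,0.005]
  force: 30

```text
time: 7.98
position: [0.4586, -0.326, 0.1056]
tcp_rot: [3.142, 0.105, -1.427]
wrist_force: [-0.2, -0.4, -0.7]
width: 0.054
grasp_force: 0.0
```

```bash
python3 m4.py
```

```text
side [291.2 221.8] 0.48 [ 0.4603 -0.339   0.137 ]
wrist [320.7 293.6] 0.93 [ 0.4597 -0.3294  0.137 ]
8.1833 [ 0.4586 -0.326   0.1056] [ 3.1416  0.1047 -1.4269] [ 0.5215 -0.3164 -0.109 ]
tcp proj [np.float64(291.00622480280526), np.float64(234.6336785270881)] [np.float64(321.9939013991037), np.float64(271.23228162547906)]
```

View pics/m4.png

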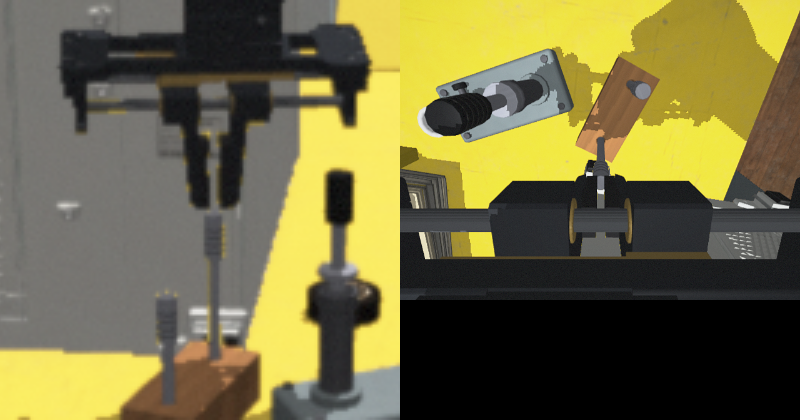

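```bash
cat > m5.py <<'E'
from h import *
np.set_printoptions(precision=4,suppress=True)
S=viewer.grab_frame("side");W=viewer.grab_frame("wrist")
s=arm.get_obs()
print("start tcp",proj(S,np.array([.2056,-.6166,.2])), "start tcp+.03",proj(S,np.array([.2056,-.6166,.23])))
from scipy.spatial.transform import Rotation as Ro
R=Ro.from_euler("xyz",s["tcp_rot"]).as_matrix()
for d in(0,.02,.03,.04): print(d,"side",proj(S,s["position"]-d*R[:,2]),"wrist",proj(W,s["position"]-d*R[:,2]))
g1=cv2.imread("pics/side1.png",0);print("start col93 rows",g1[190:250:2,93]);
g=cv2.cvtColor(S["image"],cv2.COLOR_RGB2GRAY)
for v in range(206,232,2): print(v,g[v,280:304:1])
print(W["R"],W["t"]); 
o,d=ray(W,(320,240)); print("cam in tool",R.T@(o-s["position"]),R.T@d)
E
python3 m5.py
```

```text
start tcp [np.float64(100.61522203700983), np.float64(242.4561414807143)] start tcp+.03 [np.float64(98.00801853821247), np.float64(223.15492724860923)]
0 side [np.float64(290.98258993054264), np.float64(234.6379738204126)] wrist [np.float64(322.08011713579083), np.float64(271.18807364752615)]
0.02 side [np.float64(290.96119935420006), np.float64(225.45209840941155)] wrist [np.float64(322.19287414916334), np.float64(284.71388735383715)]
0.03 side [np.float64(290.950375587363), np.float64(220.80398738839145)] wrist [np.float64(322.2591160832152), np.float64(292.6599656751334)]
0.04 side [np.float64(290.9394647906837), np.float64(216.11850265315968)] wrist [np.float64(322.33356249922065), np.float64(301.590215988392)]
start col93 rows [ 24  17  22  19  23  22  23  20  26  19  20  19  24  21  21  22  19  24
  22  26  20  65  63  56  94 135 136 134 137 106]
206 [118 113  62  26  24  22  24  22  41 110 118 115  89  47  21  21  21  17
  24  26  42 102 114 117]
208 [117 114  60  27  25  26  20  18  29  73 111 116  83  41  27  21  25  24
  25  27  52 104 115 115]
210 [118 115  68  35  21  25 
[... 572 characters left out ...]
119 112 114 116]
222 [118 118 117 117 117 118 118 115  91  84  90  90  84  85 119 120 118 113
 118 136 118 114 115 115]
224 [116 117 119 118 118 116 116 114  89  80  81  80  78  87 139 128 119 113
 118 116 111 112 115 115]
226 [118 118 118 118 120 117 117 113  78  69  74  74  73  72 109 117 118 113
 116 117 112 111 118 114]
228 [118 117 117 118 117 118 120 114  83  72  74  75  74  78 113 117 118 114
 116 117 110 112 115 115]
230 [116 117 118 117 118 118 117 114  87  76  78  76  73  84 129 125 117 113
 115 114 111 111 114 113]
[[-0.9896 -0.1439 -0.0012]
 [-0.1348  0.924   0.3578]
 [-0.0504  0.3542 -0.9338]] [0.4078 0.3416 0.4318]
cam in tool [ 0.066  -0.0006 -0.1838] [-0.2529 -0.0028  0.9675]
```

The side view (fingertips at row 219, pin top at row 221) shows that the real fingertips sit about 33 mm above the reported TCP, so the fingers closed just above the pin. Nothing was disturbed. I'll open, go down 33 mm more and grip again.

Call:
jog_arm:
  rows:
    - [0,0,0,0,0,0,0.05]
    - [0,0,0,0,0,0,0.05]
    - [0,0,0,0,0,0,0.05]
    - [0,0,0,0,0,0,0.05]
    - [0,0,0,0,0,0,0.05]
    - [0,0,0,0,0,0,0.05]
    - [0,0,0,0,0,0,0.05]
    - [0,0,0,0,0,0,0.05]

```text
time: 8.95
position: [0.4585, -0.326, 0.1056]
tcp_rot: [3.142, 0.105, -1.427]
wrist_force: [0.3, -0.2, 0.2]
width: 0.564
grasp_force: 0.0
```

Call:
jog_arm:
  rows:
    - [0,-0.001,0.007,0,0,0,0.05]
    - [0,0,0.007,0,0,0,0.05]
    - [0,0,0.007,0,0,0,0.05]
    - [0,0,0.007,0,0,0,0.05]
    - [0,0,0.005,0,0,0,0.05]
    - [0,0,0,0,0,0,0.05]
    - [0,0,0,0,0,0,0.05]
    - [0,0,0,0,0,0,0.05]

```text
time: 9.62
position: [0.4592, -0.3227, 0.0729]
tcp_rot: [-3.141, 0.104, -1.427]
wrist_force: [0.3, -0.7, 0.9]
width: 0.57
grasp_force: 0.0
```

Call:
jog_arm:
  rows:
    - [0,0,0,0,0,0,0.005]
    - [0,0,0,0,0,0,0.005]
    - [0,0,0,0,0,0,0.005]
    - [0,0,0,0,0,0,0.005]
    - [0,0,0,0,0,0,0.005]
    - [0,0,0,0,0,0,0.005]
    - [0,0,0,0,0,0,0.005]
    - [0,0,0,0,0,0,0.005]
  force: 30

```text
time: 10.28
position: [0.459, -0.3225, 0.0729]
tcp_rot: [3.142, 0.105, -1.427]
wrist_force: [-0.5, 0.4, 1.7]
width: 0.135
grasp_force: 30.0
```

Call:
jog_arm:
  rows:
    - [-0.001,0,-0.01,0,0,0,0.005]
    - [-0.001,0,-0.01,0,0,0,0.005]
    - [-0.002,0,-0.02,0,0,0,0.005]
    - [-0.002,0,-0.02,0,0,0,0.005]
    - [-0.002,0,-0.02,0,0,0,0.005]
    - [-0.002,0,-0.02,0,0,0,0.005]
    - [-0.002,0,-0.02,0,0,0,0.005]
    - [0,0,0,0,0,0,0.005]

```text
time: 10.95
position: [0.4613, -0.3249, 0.1983]
tcp_rot: [-3.136, 0.1, -1.427]
wrist_force: [1.1, -0.2, -0.7]
width: 0.139
grasp_force: 30.0
```

Call:
jog_arm:
  rows:
    - [0.015,0,-0.02,0,0,0,0.005]
    - [0.015,0,-0.02,0,0,0,0.005]
    - [0.015,0,-0.02,0,0,0,0.005]
    - [0.015,0,-0.02,0,0,0,0.005]
    - [0.015,0,-0.01,0,1,0,0.005]
    - [0.015,-0.005,0,0,0,0,0.005]
    - [0,-0.015,0,0,0,0,0.005]
    - [0,0,0,0,0,0,0.005]

```text
time: 11.62
position: [0.4953, -0.4171, 0.2747]
tcp_rot: [-3.14, 0.001, -1.425]
wrist_force: [0.8, 0.7, -0.2]
width: 0.137
grasp_force: 30.0
```

Call:
jog_arm:
  rows:
    - [0,0,-0.005,0,0,-1,0.005]
    - [0,0,-0.005,0,0,-1,0.005]
    - [0,0,0,0,0,-1,0.005]
    - [0,0,0,0,0,-1,0.005]
    - [0,0,0,0,0,-1,0.005]
    - [0,0,0,0,0,-1,0.005]
    - [0,0,0,0,0,-1,0.005]
    - [0,0,0,0,0,-1,0.005]

```text
time: 12.28
position: [0.4924, -0.4177, 0.2846]
tcp_rot: [-3.142, 0.001, -0.584]
wrist_force: [0.7, -0.6, 0.0]
width: 0.136
grasp_force: 30.0
```

Call:
jog_arm:
  rows:
    - [0,0,0,0,0,-1,0.005]
    - [0,0,0,0,0,-1,0.005]
    - [0,0,0,0,0,-1,0.005]
    - [0,0,0,0,0,-1,0.005]
    - [0,0,0,0,0,-1,0.005]
    - [0,0,0,0,0,-1,0.005]
    - [0,0,0,0,0,-1,0.005]
    - [0,0,0,0,0,-1,0.005]

```text
time: 12.95
position: [0.4923, -0.4178, 0.2846]
tcp_rot: [-3.141, 0.001, 0.254]
wrist_force: [0.6, 0.6, -0.0]
width: 0.134
grasp_force: 30.0
```

Call:
jog_arm:
  rows:
    - [0,0,0,0,0,-1,0.005]
    - [0,0,0,0,0,-1,0.005]
    - [0,0,0,0,0,-1,0.005]
    - [0,0,0,0,0,-1,0.005]
    - [0,0,0,0,0,-1,0.005]
    - [0,0,0,0,0,-1,0.005]
    - [0,0,0,0,0,-1,0.005]
    - [0,0,0,0,0,-1,0.005]

```text
time: 13.62
position: [0.4923, -0.4178, 0.2846]
tcp_rot: [-3.14, 0.0, 1.092]
wrist_force: [0.5, -0.5, -1.2]
width: 0.136
grasp_force: 30.0
```

Call:
jog_arm:
  rows:
    - [0,0,0,0,0,-1,0.005]
    - [0,0,0,0,0,-1,0.005]
    - [0,0,0,0,0,-1,0.005]
    - [0,0,0,0,0,-1,0.005]
    - [0,0,0,0,0,-1,0.005]
    - [0,0,0,0,0,-1,0.005]
    - [0,0,0,0,0,-1,0.005]
    - [0,0,0,0,0,-1,0.005]

```text
time: 14.28
position: [0.4923, -0.4179, 0.2846]
tcp_rot: [-3.141, -0.001, 1.93]
wrist_force: [0.8, 0.1, -0.3]
width: 0.139
grasp_force: 30.0
```

Call:
jog_arm:
  rows:
    - [0,0,0,0,0,-1,0.005]
    - [0,0,0,0,0,-1,0.005]
    - [0,0,0,0,0,-1,0.005]
    - [0,0,0,0,0,-1,0.005]
    - [0,0,0,0,0,-1,0.005]
    - [0,0,0,0,0,-1,0.005]
    - [0,0,0,0,0,-1,0.005]
    - [0,0,0,0,0,-1,0.005]

```text
time: 14.95
position: [0.4923, -0.4179, 0.2846]
tcp_rot: [-3.141, -0.001, 2.767]
wrist_force: [-0.6, -0.2, -0.4]
width: 0.135
grasp_force: 30.0
```

Call:
jog_arm:
  rows:
    - [0,0,0,0,0,-1,0.005]
    - [0,0,0,0,0,-1,0.005]
    - [0,0,0,0,0,-1,0.005]
    - [0,0,0,0,0,-0.6,0.005]
    - [0,0,0,0,0,0,0.005]
    - [0,0,0,0,-1,0,0.005]
    - [0,0,0,0,0,0,0.005]
    - [0,0,0,0,0,0,0.005]

```text
time: 15.62
position: [0.4908, -0.4191, 0.2848]
tcp_rot: [-3.141, 0.101, 3.135]
wrist_force: [1.0, -0.5, -0.1]
width: 0.133
grasp_force: 30.0
```

```bash
cat > m6.py <<'E'
from h import *
from scipy.spatial.transform import Rotation as Ro
np.set_printoptions(precision=4,suppress=True)
P={n:viewer.grab_frame(n) for n in("side","top","wrist")}
s=arm.get_obs();R=Ro.from_euler("xyz",s["tcp_rot"]).as_matrix()
print(s["time"],s["position"],s["tcp_rot"],s["qpos"]);print(R)
for th in("tube_mouth","disc_top","knob_mid","long_pin","long_pin_top"):
    rs=[]
    for n,p in P.items():
        r=nets.spot_point(th,p)
        if r: print(th,n,np.round(r[0]["uv"],1),round(r[0]["confidence"],2))
        if r and r[0]["confidence"]>.4: rs.append(ray(p,r[0]["uv"]))
    if len(rs)>1: print("  ->",*tri(rs))
# expected foot if rigid
top0=np.array([.4595,-.3294,.137]);R0=Ro.from_euler("xyz",[3.142,.105,-1.427]).as_matrix();p0=np.array([.459,-.3225,.0729])
for n,l in(("top",0),("foot",.13)):
    X=s["position"]+R@R0.T@(top0-[0,0,l]-p0); print("exp",n,X,*[np.round(proj(P[k],X),1) for k in P])
r=nets.cut_out("long_pin",P["side"])
for q in r[:2]:
    ys,xs=np.nonzero(q["pixels"]);print(q["confidence"],xs.min(),xs.max(),ys.min(),ys.max(),"bottom u",xs[ys>=ys.max()-1].mean())
a=cv2.resize(P["side"]["image"][100:300,250:450],(400,400));b=cv2.resize(P["wrist"]["image"],(400,300))
o=np.zeros((400,800,3),np.uint8);o[:,:400]=a;o[:300,400:]=b
cv2.imwrite("pics/m6.png",o[...,::-1])
E
python3 m6.py
```

```text
15.7667 [ 0.4939 -0.4179  0.2855] [-3.1414  0.1043  3.1389] [ 1.1198  0.4865 -0.6486  1.5022  0.2545  1.1599  2.0179]
[[-0.9946  0.0027  0.1042]
 [ 0.0026  1.     -0.0004]
 [-0.1042 -0.0002 -0.9946]]
tube_mouth top [307.4 195.7] 0.44
tube_mouth wrist [383.5 290.2] 0.69
  -> [ 0.6069 -0.3421  0.0995] [np.float64(2.9), np.float64(2.9)]
disc_top side [330.9 239.8] 0.84
disc_top top [323.8 228.2] 0.61
disc_top wrist [357.8 245.8] 0.84
  -> [ 0.5397 -0.3752  0.1177] [np.float64(2.6), np.float64(4.9), np.float64(6.3)]
knob_mid side [332.4 212.5] 0.89
knob_mid top [327.8 222. ] 0.42
knob_mid wrist [362.7 259. ] 0.81
  -> [ 0.5393 -0.3789  0.1708] [np.float64(0.7), np.float64(2.0), np.float64(2.2)]
long_pin side [300.6 196. ] 0.76
long_pin wrist [319.8 221.2] 0.7
  -> [ 0.4856 -0.4188  0.215 ] [np.float64(1.5), np.float64(1.5)]
long_pin_top wrist [321.6 329.1] 0.63
exp top [ 0.487  -0.4174  0.3496] [302.2 117.9] [357.5 240.7] [322.4 328.2]
exp foot [ 0.4869 -0.4174  0.2196] [302.3 192.9] [351.7 248.9] [321.4 222.9]
0.56 297 303 136 194 bottom u 299.6
```

View pics/m6.png

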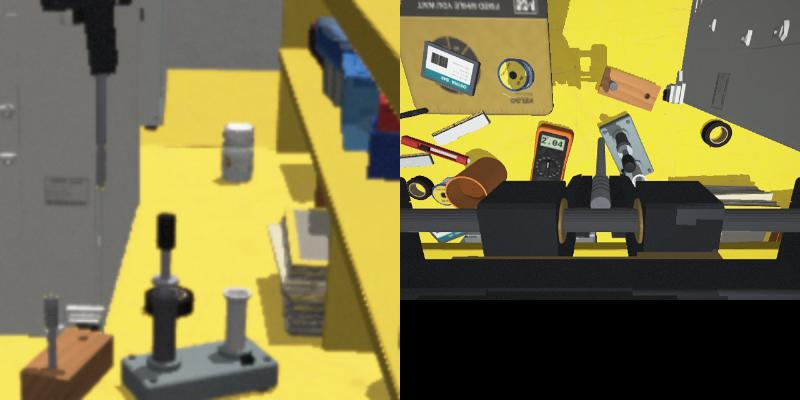

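The pin hangs upright in the grip (foot at side crop (100, 186)) and matches the rigid-grasp prediction; the tube is ahead at side crop (237, 295). I move over the tube and lower to just above the rim.

Call:
jog_arm:
  rows:
    - [-0.02,0.012,0.002,0,0,0,0.005]
    - [-0.024,0.015,0.003,0,0,0,0.005]
    - [-0.024,0.015,0.003,0,0,0,0.005]
    - [-0.024,0.015,0.003,0,0,0,0.005]
    - [-0.02,0.012,0.002,0,0,0,0.005]
    - [-0.012,0.005,0.001,0,0,0,0.005]
    - [0,0,0,0,0,0,0.005]
    - [0,0,0,0,0,0,0.005]

```text
time: 17.23
position: [0.6179, -0.3449, 0.2838]
tcp_rot: [-3.141, 0.104, 3.139]
wrist_force: [-0.7, -0.4, -0.4]
width: 0.133
grasp_force: 30.0
```

Call:
jog_arm:
  rows:
    - [0.002,0,0.02,0,0,0,0.005]
    - [0.002,0,0.02,0,0,0,0.005]
    - [0.002,0,0.02,0,0,0,0.005]
    - [0.002,0,0.02,0,0,0,0.005]
    - [0.002,0,0.012,0,0,0,0.005]
    - [0,0,0,0,0,0,0.005]
    - [0,0,0,0,0,0,0.005]
    - [0,0,0,0,0,0,0.005]

```text
time: 17.9
position: [0.6182, -0.3455, 0.1931]
tcp_rot: [-3.14, 0.106, 3.138]
wrist_force: [0.1, 0.6, -0.8]
width: 0.133
grasp_force: 30.0
```

```bash
python3 m6.py
```

```text
18.05 [ 0.6184 -0.3449  0.193 ] [-3.1405  0.1066  3.1387] [ 0.854   0.6637 -0.6052  1.4484  0.3724  1.0471  1.7652]
[[-0.9943  0.0031  0.1064]
 [ 0.0029  1.     -0.0014]
 [-0.1064 -0.0011 -0.9943]]
tube_mouth wrist [321.7 207.2] 0.66
disc_top side [330.4 238.3] 0.88
disc_top top [324.9 228.2] 0.74
disc_top wrist [273.3 121.6] 0.74
  -> [ 0.5388 -0.3749  0.1194] [np.float64(2.4), np.float64(2.7), np.float64(4.7)]
knob_mid side [334.2 214.3] 0.66
knob_mid top [329.1 223. ] 0.68
knob_mid wrist [260.  118.1] 0.97
  -> [ 0.5406 -0.3791  0.1678] [np.float64(2.0), np.float64(1.8), np.float64(1.8)]
long_pin side [372.1 230.7] 0.55
long_pin wrist [319.7 219.5] 0.58
  -> [ 0.6129 -0.3455  0.1245] [np.float64(2.0), np.float64(2.0)]
long_pin_top top [421.4 283.8] 0.54
long_pin_top wrist [320.4 329.3] 0.62
  -> [ 0.4069 -0.3977  0.5852] [np.float64(57.1), np.float64(57.1)]
exp top [ 0.6114 -0.3444  0.2571] [373.3 162.7] [306.8 172.3] [322.1 326.3]
exp foot [ 0.6116 -0.3445  0.1271] [370.5 229.5] [309.4 189.6] [321.2 221.7]
0.6 260 305 264 306 bottom u 280.84615384615387
0.55 369 374 181 228 bottom u 370.0
```

View pics/m6.png

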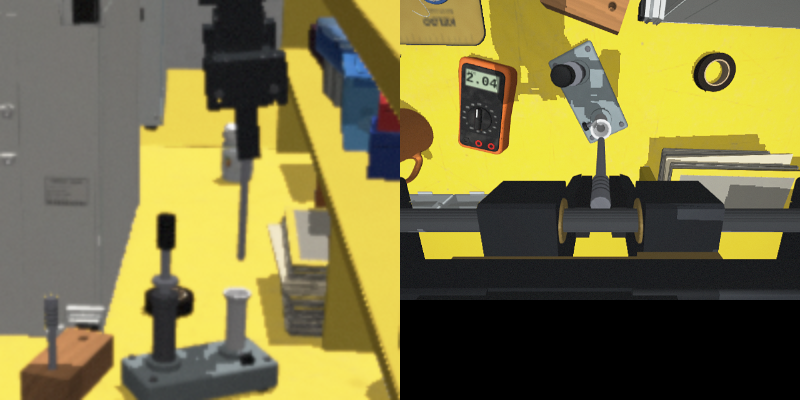

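```bash
cat > m7.py <<'E'
from h import *
np.set_printoptions(precision=4,suppress=True)
S=viewer.grab_frame("side");W=viewer.grab_frame("wrist")
rs=[]
for n,p in(("side",S),("wrist",W)):
    for th in("gauge_tube","long_pin"):
        for r in nets.cut_out(th,p)[:1]:
            ys,xs=np.nonzero(r["pixels"]);print(n,th,round(r["confidence"],2),"u",xs.min(),xs.max(),"v",ys.min(),ys.max(),"toprow u",xs[ys<=ys.min()+2].mean(),"bot",xs[ys>=ys.max()-2].mean())
    r=nets.spot_point("tube_mouth",p)
    if r: print(n,r[0]["uv"],r[0]["confidence"],atz(p,r[0]["uv"],.095)); rs.append(ray(p,r[0]["uv"]))
print(tri(rs) if len(rs)>1 else "",tri([ray(S,(369,244.8)),ray(W,(321.7,207.2))]))
for z in(.09,.095,.1,.127): print(z,proj(S,np.array([.6116,-.3445,z])),proj(W,np.array([.6116,-.3445,z])))
E
python3 m7.py
```

```text
side gauge_tube 0.62 u 362 374 v 244 274 toprow u 368.0 bot 366.8181818181818
side long_pin 0.65 u 368 374 v 182 229 toprow u 371.6363636363636 bot 370.0
side [368.9, 245.7] 0.85 [ 0.6098 -0.3474  0.095 ]
wrist gauge_tube 0.59 u 304 336 v 184 223 toprow u 321.1 bot 314.42857142857144
wrist long_pin 0.91 u 303 337 v 218 333 toprow u 321.0 bot 320.6951219512195
wrist [318.1, 209.3] 0.56 [ 0.6099 -0.3463  0.095 ]
(array([ 0.61  , -0.3463,  0.0945]), [np.float64(0.1), np.float64(0.1)]) (array([ 0.6092, -0.3433,  0.0949]), [np.float64(1.0), np.float64(1.0)])
0.09 [np.float64(369.67094341540246), np.float64(247.55173362496953)] [np.float64(320.2768703464677), np.float64(209.64524807674704)]
0.095 [np.float64(369.7753046559279), np.float64(245.14460524220928)] [np.float64(320.2797177965361), np.float64(211.3255838342651)]
0.1 [np.float64(369.8800004872639), np.float64(242.72975940579906)] [np.float64(320.2826610364858), np.float64(213.0624470668928)]
0.127 [np.float64(370.45120889038213), np.float64(229.5546385209375)] [np.float64(320.3004363935794), np.float64(223.55203157581715)]
```

Call:
jog_arm:
  rows:
    - [0.0015,0,0,0,0,0,0.005]
    - [0.0006,0,0.006,0,0,0,0.005]
    - [0.0006,0,0.006,0,0,0,0.005]
    - [0.0006,0,0.006,0,0,0,0.005]
    - [0.0006,0,0.006,0,0,0,0.005]
    - [0.0006,0,0.006,0,0,0,0.005]
    - [0.0006,0,0.006,0,0,0,0.005]
    - [0,0,0,0,0,0,0.005]

```text
time: 19.92
position: [0.6155, -0.3441, 0.1533]
tcp_rot: [3.14, 0.102, 3.139]
wrist_force: [-0.4, -0.1, -0.0]
width: 0.139
grasp_force: 30.0
```

Call:
jog_arm:
  rows:
    - [0.0004,0,0.004,0,0,0,0.005]
    - [0.0004,0,0.004,0,0,0,0.005]
    - [0,0,0,0,0,0,0.005]
    - [0,0,0,0,0,0,0.005]
    - [0,0,0,0,0,0,0.005]
    - [0,0,0,0,0,0,0.005]
    - [0,0,0,0,0,0,0.005]
    - [0,0,0,0,0,0,0.005]

```text
time: 20.58
position: [0.6166, -0.3445, 0.1474]
tcp_rot: [-3.141, 0.105, 3.139]
wrist_force: [0.4, 0.1, -0.7]
width: 0.135
grasp_force: 30.0
```

Call:
jog_arm:
  rows:
    - [0.0004,0,0.004,0,0,0,0.005]
    - [0.0004,0,0.004,0,0,0,0.005]
    - [0.0004,0,0.004,0,0,0,0.005]
    - [0.0004,0,0.004,0,0,0,0.005]
    - [0.0003,0,0.003,0,0,0,0.005]
    - [0.0003,0,0.003,0,0,0,0.005]
    - [0,0,0,0,0,0,0.005]
    - [0,0,0,0,0,0,0.005]

```text
time: 21.25
position: [0.6165, -0.3444, 0.1248]
tcp_rot: [3.141, 0.104, 3.139]
wrist_force: [-0.1, 0.8, -1.1]
width: 0.138
grasp_force: 30.0
```

Call:
jog_arm:
  rows:
    - [0.0001,0,0.001,0,0,0,0.005]
    - [0.0001,0,0.001,0,0,0,0.005]
    - [0.0001,0,0.001,0,0,0,0.005]
    - [0.0001,0,0.001,0,0,0,0.005]
    - [0.0001,0,0.001,0,0,0,0.005]
    - [0.0001,0,0.001,0,0,0,0.005]
    - [0,0,0,0,0,0,0.005]
    - [0,0,0,0,0,0,0.005]

```text
time: 21.92
position: [0.6166, -0.3445, 0.119]
tcp_rot: [3.142, 0.105, 3.139]
wrist_force: [-0.3, -0.3, -0.8]
width: 0.137
grasp_force: 30.0
```

Call:
jog_arm:
  rows:
    - [0,0,0.0005,0,0,0,0.005]
    - [0,0,0.0005,0,0,0,0.005]
    - [0.0001,0,0.0005,0,0,0,0.005]
    - [0,0,0.0005,0,0,0,0.005]
    - [0.0001,0,0.0005,0,0,0,0.005]
    - [0,0,0.0005,0,0,0,0.005]
    - [0,0,0,0,0,0,0.005]
    - [0,0,0,0,0,0,0.005]

```text
time: 22.58
position: [0.6167, -0.3446, 0.116]
tcp_rot: [3.142, 0.105, 3.139]
wrist_force: [0.0, 0.1, -0.3]
width: 0.136
grasp_force: 30.0
```

Call:
jog_arm:
  rows:
    - [0,0,0.0005,0,0,0,0.005]
    - [0,0,0.0005,0,0,0,0.005]
    - [0.0001,0,0.0005,0,0,0,0.005]
    - [0,0,0.0005,0,0,0,0.005]
    - [0,0,0,0,0,0,0.005]
    - [0,0,0,0,0,0,0.005]
    - [0,0,0,0,0,0,0.005]
    - [0,0,0,0,0,0,0.005]

```text
time: 23.25
position: [0.6178, -0.3448, 0.1154]
tcp_rot: [-3.141, 0.107, 3.139]
wrist_force: [-1.5, 0.4, 5.8]
width: 0.132
grasp_force: 30.0
```

Call:
jog_arm:
  rows:
    - [0,0,0.0005,0,0,0,0.005]
    - [0,0,0.0005,0,0,0,0.005]
    - [0,0,0,0,0,0,0.005]
    - [0,0,0,0,0,0,0.005]
    - [0,0,0,0,0,0,0.005]
    - [0,0,0,0,0,0,0.005]
    - [0,0,0,0,0,0,0.005]
    - [0,0,0,0,0,0,0.005]

```text
time: 23.92
position: [0.6184, -0.345, 0.1152]
tcp_rot: [-3.14, 0.108, 3.139]
wrist_force: [-2.1, 0.5, 9.1]
width: 0.133
grasp_force: 30.0
```

The pin is seated: the contact force rises to 9 N at a foot height of 0.0494, the same floor height the 0.0945 rim gives. The pin top is therefore at about 0.1794 and the required extension about 0.0594. Now I release and move to the knob.

Call:
jog_arm:
  rows:
    - [0,0,0,0,0,0,0.05]
    - [0,0,0,0,0,0,0.05]
    - [0,0,0,0,0,0,0.05]
    - [0,0,0,0,0,0,0.05]
    - [0,0,0,0,0,0,0.05]
    - [0,0,0,0,0,0,0.05]
    - [0,0,0,0,0,0,0.05]
    - [0,0,0,0,0,0,0.05]

```text
time: 24.58
position: [0.6169, -0.3445, 0.1129]
tcp_rot: [3.142, 0.105, 3.139]
wrist_force: [0.0, -0.6, -0.3]
width: 0.562
grasp_force: 0.0
```

Call:
jog_arm:
  rows:
    - [-0.002,0,-0.02,0,0,0,0.05]
    - [-0.002,0,-0.02,0,0,0,0.05]
    - [-0.002,0,-0.02,0,0,0,0.05]
    - [-0.002,0,-0.02,0,0,0,0.05]
    - [0,0,0,0,1,0,0.05]
    - [0,0,0,0,0,0,0.05]
    - [0,0,0,0,0,0,0.05]
    - [0,0,0,0,0,0,0.05]

```text
time: 25.25
position: [0.6164, -0.3443, 0.1924]
tcp_rot: [3.141, 0.001, 3.139]
wrist_force: [-0.2, -0.9, -0.5]
width: 0.569
grasp_force: 0.0
```

```bash
cat > m8.py <<'E'
from h import *
np.set_printoptions(precision=4,suppress=True)
P={n:viewer.grab_frame(n) for n in("side","top","wrist")}
s=arm.get_obs();print(s["time"],s["position"],s["tcp_rot"],s["wrist_force"],s["qpos"])
for th in("long_pin_top","disc_top","knob_mid"):
    rs=[]
    for n,p in P.items():
        r=nets.spot_point(th,p)
        if r: print(th,n,np.round(r[0]["uv"],1),round(r[0]["confidence"],2),atz(p,r[0]["uv"],{"l":.1794,"d":.12,"k":.166}[th[0]]))
        if r and r[0]["confidence"]>.4: rs.append(ray(p,r[0]["uv"]))
    if len(rs)>1: print("  ->",*tri(rs))
print("exp",proj(P["side"],np.array([.610,-.345,.1794])),proj(P["wrist"],np.array([.610,-.345,.1794])))
for th in("long_pin","pull_rod"):
  for q in nets.cut_out(th,P["side"])[:2]:
    ys,xs=np.nonzero(q["pixels"]);print(th,q["confidence"],xs.min(),xs.max(),ys.min(),ys.max())
E
python3 m8.py
```

```text
25.4 [ 0.6157 -0.3449  0.1928] [ 3.1416 -0.0002  3.1382] [-0.6949  0.4202  1.0862] [ 0.7903  0.711  -0.5743  1.3499  0.3912  1.1936  1.751 ]
long_pin_top side [364.4 203.9] 0.73 [ 0.5981 -0.3489  0.1794]
long_pin_top wrist [308.9 245.2] 0.57 [ 0.6051 -0.3515  0.1794]
  -> [ 0.6012 -0.3516  0.1812] [np.float64(3.3), np.float64(3.3)]
disc_top side [335.4 213.8] 0.7 [ 0.5434 -0.2384  0.12  ]
disc_top top [327.8 227.3] 0.57 [ 0.5384 -0.3787  0.12  ]
disc_top wrist [270.1 137.8] 0.93 [ 0.5431 -0.3799  0.12  ]
  -> [ 0.5405 -0.3756  0.1663] [np.float64(4.6), np.float64(8.7), np.float64(4.5)]
knob_mid side [332.4 212. ] 0.53 [ 0.539  -0.3602  0.166 ]
knob_mid top [324.5 223.4] 0.74 [ 0.5394 -0.3722  0.166 ]
knob_mid wrist [264.  130.1] 0.94 [ 0.5402 -0.3769  0.166 ]
  -> [ 0.5395 -0.3742  0.171 ] [np.float64(0.3), np.float64(2.1), np.float64(2.2)]
exp [np.float64(370.7399583749715), np.float64(203.38290242314176)] [np.float64(320.0252901494774), np.float64(253.20976214225212)]
long_pin 0.48 364 371 204 247
pull_rod 0.65 326 338 206 246
```

Call:
jog_arm:
  rows:
    - [0.019,-0.008,0,0,0,0,0.05]
    - [0.019,-0.008,0,0,0,0,0.05]
    - [0.019,-0.008,0,0,0,0,0.05]
    - [0.0185,-0.007,0,0,0,0,0.05]
    - [0,0,0,0,0,0,0.05]
    - [0,0,0,0,0,0,0.05]
    - [0,0,0,0,0,0,0.05]
    - [0,0,0,0,0,0,0.05]

```text
time: 26.62
position: [0.5423, -0.3742, 0.1936]
tcp_rot: [3.141, 0.001, 3.14]
wrist_force: [-0.5, -0.4, -0.1]
width: 0.569
grasp_force: 0.0
```

```bash
python3 m8.py | grep -v long
```

```text
26.7667 [ 0.5419 -0.3745  0.1934] [3.1412 0.0004 3.1402] [-0.6041  0.3492 -0.4371] [ 0.923   0.6302 -0.5898  1.4927  0.37    1.1314  1.8332]
  -> [ 0.5812 -0.3522  0.1739] [np.float64(20.7), np.float64(20.7)]
disc_top side [352.5 294. ] 0.65 [ 0.5752 -0.6023  0.12  ]
disc_top top [421.7 283.5] 0.58 [ 0.4269 -0.5556  0.12  ]
disc_top wrist [318.4 235.6] 0.72 [ 0.5407 -0.3757  0.12  ]
  -> [ 0.5174 -0.4744  0.0871] [np.float64(67.0), np.float64(125.0), np.float64(103.2)]
knob_mid side [334.6 214.1] 0.6 [ 0.5433 -0.3717  0.166 ]
knob_mid wrist [313.8 254.4] 0.82 [ 0.5415 -0.3784  0.166 ]
  -> [ 0.5422 -0.3783  0.1679] [np.float64(1.2), np.float64(1.2)]
exp [np.float64(370.7399583749715), np.float64(203.38290242314176)] [np.float64(365.8593635799659), np.float64(362.0302122958785)]
pull_rod 0.85 326 338 206 246
pull_rod 0.26 322 346 243 258
```

Call:
jog_arm:
  rows:
    - [0.001,-0.0025,0.012,0,0,0,0.05]
    - [0,0,0.012,0,0,0,0.05]
    - [0,0,0.012,0,0,0,0.05]
    - [0,0,0.012,0,0,0,0.05]
    - [0,0,0.012,0,0,0,0.05]
    - [0,0,0.012,0,0,0,0.05]
    - [0,0,0.007,0,0,0,0.05]
    - [0,0,0,0,0,0,0.05]

```text
time: 27.98
position: [0.5388, -0.3771, 0.1121]
tcp_rot: [3.14, -0.003, 3.139]
wrist_force: [-0.2, 1.3, -0.0]
width: 0.566
grasp_force: 0.0
```

Call:
jog_arm:
  rows:
    - [0,0,0,0,0,0,0.02]
    - [0,0,0,0,0,0,0.015]
    - [0,0,0,0,0,0,0.01]
    - [0,0,0,0,0,0,0.01]
    - [0,0,0,0,0,0,0.01]
    - [0,0,0,0,0,0,0.01]
    - [0,0,0,0,0,0,0.01]
    - [0,0,0,0,0,0,0.01]
  force: 50

```text
time: 28.65
position: [0.5402, -0.3774, 0.1149]
tcp_rot: [3.141, 0.0, 3.139]
wrist_force: [-0.4, 2.6, 4.6]
width: 0.19
grasp_force: 50.0
```

```bash
python3 m8.py | grep -v long
```

```text
28.8 [ 0.5403 -0.3774  0.1149] [3.1414 0.0004 3.1391] [-1.9082  2.9021  4.6413] [ 0.908   0.7128 -0.5558  1.5531  0.4228  0.9975  1.7978]
disc_top side [333.7 239.9] 0.44 [ 0.5427 -0.3844  0.12  ]
disc_top wrist [320.8 277.4] 0.78 [ 0.5428 -0.3772  0.12  ]
  -> [ 0.5432 -0.3773  0.1174] [np.float64(0.6), np.float64(0.6)]
knob_mid side [333.9 214.4] 0.53 [ 0.542  -0.3735  0.166 ]
knob_mid wrist [322.5 310. ] 0.8 [ 0.5398 -0.3766  0.166 ]
  -> [ 0.5409 -0.3764  0.1664] [np.float64(1.3), np.float64(1.3)]
exp [np.float64(370.7399583749715), np.float64(203.38290242314176)] [np.float64(396.329825157192), np.float64(473.5151570973082)]
pull_rod 0.43 326 338 226 246
pull_rod 0.35 362 374 244 275
```

Call:
jog_arm:
  rows:
    - [0,0,-0.004,0,0,0,0.01]
    - [0,0,-0.008,0,0,0,0.01]
    - [0,0,-0.008,0,0,0,0.01]
    - [0,0,-0.008,0,0,0,0.01]
    - [0,0,-0.008,0,0,0,0.01]
    - [0,0,-0.008,0,0,0,0.01]
    - [0,0,-0.008,0,0,0,0.01]
    - [0,0,-0.004,0,0,0,0.01]

```text
time: 30.02
position: [0.5402, -0.3774, 0.1715]
tcp_rot: [3.141, 0.0, 3.139]
wrist_force: [5.2, 1.8, -8.1]
width: 0.19
grasp_force: 50.0
```

Call:
jog_arm:
  rows:
    - [0,0,0,0,0,0,0.01]
    - [0,0,0,0,0,0,0.01]
    - [0,0,0,0,0,0,0.01]
    - [0,0,0,0,0,0,0.01]
    - [0,0,0,0,0,0,0.01]
    - [0,0,0,0,0,0,0.01]
    - [0,0,0,0,0,0,0.01]
    - [0,0,0,0,0,0,0.01]

```text
time: 30.68
position: [0.5401, -0.3774, 0.1699]
tcp_rot: [3.141, 0.0, 3.139]
wrist_force: [4.0, 2.2, -8.1]
width: 0.189
grasp_force: 50.0
```

Call:
jog_arm:
  rows:
    - [0,0,-0.0015,0,0,0,0.01]
    - [0,0,-0.0015,0,0,0,0.01]
    - [0,0,-0.0014,0,0,0,0.01]
    - [0,0,0,0,0,0,0.01]
    - [0,0,0,0,0,0,0.01]
    - [0,0,0,0,0,0,0.01]
    - [0,0,0,0,0,0,0.01]
    - [0,0,0,0,0,0,0.01]

```text
time: 31.35
position: [0.5401, -0.3774, 0.1742]
tcp_rot: [3.141, 0.0, 3.139]
wrist_force: [4.8, 2.2, -9.2]
width: 0.193
grasp_force: 50.0
```

```bash
cat > m9.py <<'E'
from h import *
np.set_printoptions(precision=4,suppress=True)
P={n:viewer.grab_frame(n) for n in("side","wrist")};S=P["side"]
s=arm.get_obs();print(s["time"],s["position"],s["wrist_force"],s["grasp_force"])
for th in("long_pin_top","disc_top"):
    rs=[]
    for n,p in P.items():
        for r in nets.spot_point(th,p)[:1]: print(th,n,np.round(r["uv"],1),round(r["confidence"],2)); rs.append(ray(p,r["uv"]))
    if len(rs)>1: print("  ->",*tri(rs))
print("exp disc",proj(S,np.array([.5408,-.3768,.1794])),"near edge",proj(S,np.array([.5408,-.3898,.1794])),"far",proj(S,np.array([.5408,-.3638,.1794])),"pin (leaning)",proj(S,np.array([.604,-.350,.1794])))
cr=cv2.resize(S["image"][180:260,305:405],(800,640),interpolation=cv2.INTER_CUBIC)[:600]
cv2.imwrite("pics/m9.png",cr[...,::-1])
E
python3 m9.py
```

```text
31.45 [ 0.5401 -0.3774  0.1742] [ 4.9779  1.8116 -8.7914] 49.99980200082064
long_pin_top side [369.5 203.5] 0.61
long_pin_top wrist [366.1 376.7] 0.57
  -> [ 0.6063 -0.3503  0.1799] [np.float64(1.4), np.float64(1.4)]
disc_top side [333.8 208.4] 0.88
disc_top wrist [320.  276.9] 0.98
  -> [ 0.542  -0.3776  0.1792] [np.float64(0.4), np.float64(0.4)]
exp disc [np.float64(333.3267555365377), np.float64(208.04840354766753)] near edge [np.float64(333.1844049778267), np.float64(210.36721267236422)] far [np.float64(333.4659977029326), np.float64(205.78022835465947)] pin (leaning) [np.float64(367.60742469863965), np.float64(204.1582230989863)]
```

View pics/m9.png

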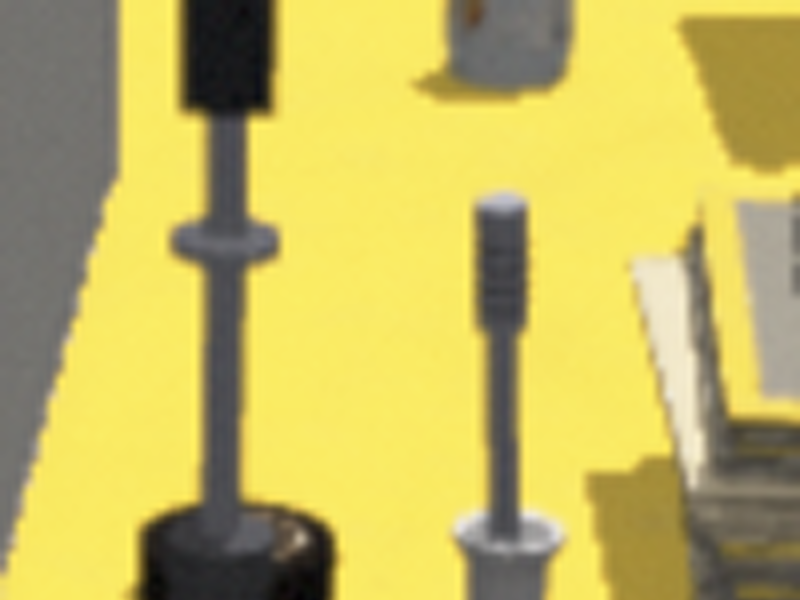

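The drawn-up disc (crop (225, 240)) and the seated pin's top (crop (501, 203)) triangulate to 0.1792 and 0.1799, level within measuring error. The grip is steady, so I hand the job in.

```bash
python3 -c "
from plant import workorder
print(workorder.finish_job())"
```

```text
the job is handed in; nothing more can be done
None
```

I handed the job in at about 31.5 s: the long pin is seated on the tube's floor and released, and the gripper is holding the knob with the disc level with the pin's top, 0.1792 m against 0.1799 m by camera.

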